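# Wipe the tile chips off the mosaic panel

## Task

Take the scraper block from its cork mat and wipe all six loose tile chips down the sloping white panel into the trough at its low edge, without touching the chips with the gripper or arm: start at the panel's upper end and wipe down to its low edge with the rubber sole lying flat on the slope and pressed on it with about 5 to 15 N, and never over 30 N. Then stand the scraper upright back on the middle of its cork mat and let go, leaving the paint jar, the glue jar, the tub and the tape where they are.

Things in the scene. Friction and masses are not known exactly. Their poses are not given: they have to be found in the camera images.
- scraper_center (a point): Scraper block; this point is its centre, half-way up (33.5 above its sole). 67 high in all: orange base with black rubber sole 150 x 36 and 22 high, and on it a wooden grip bar 110 long, 22 thick, 45 high (from 22 to 67 above the sole). Own x runs along its length, y across its thickness, z up from the sole. Stands upright on the cork mat at the start. About 0.3 kg.
- mat: Fixed cork mat, 210 (own x) x 100 (own y), 4 thick, on the table; origin at the centre of its underside.
- panel: White panel, 200 (own x, up the slope, away from the robot) x 240 (own y, to the left), sloping 12 degrees. Origin: centre of its top face; z square out of it. On stiff foam: pressed, it sinks about 1 mm per 15 N, at most 4. Wooden lips stand 12 above its face, inner sides at y = +-122 and x = +102; the low edge (x = -100) is open to the trough.
- easel: Fixed wooden stand under the panel; origin on the table under the panel's centre (panel centre 66 above). Own x points horizontally away from the robot up the slope, z up. Trough for chips along the panel's low edge: inside from own x = -168 to -97, y = +-122, floor 6 above the table, walls 34 high; the panel's low edge is about 45 above the table.
- chip0: Loose coloured tile chip, about 40 x 30 and 6 thick, 14 g, lying on the panel; origin at its centre.
- chip1: Loose coloured tile chip, about 40 x 30 and 6 thick, 14 g, lying on the panel; origin at its centre.
- chip2: Loose coloured tile chip, about 40 x 30 and 6 thick, 14 g, lying on the panel; origin at its centre.
- chip3: Loose coloured tile chip, about 40 x 30 and 6 thick, 14 g, lying on the panel; origin at its centre.
- chip4: Loose coloured tile chip, about 40 x 30 and 6 thick, 14 g, lying on the panel; origin at its centre.
- chip5: Loose coloured tile chip, about 40 x 30 and 6 thick, 14 g, lying on the panel; origin at its centre.
- tape: Bystander, loose: roll of masking tape lying flat, 96 across, 24 high; origin at the centre of its underside.
- tub: Bystander, loose: white plastic tub, 84 across, 75 high; origin at the centre of its underside.
- paint_jar: Bystander, loose: yellow paint jar, 84 across, 110 high; origin at the centre of its underside.
- glue_jar: Bystander, loose: white jar with red cap, 80 across, 120 high; origin at the centre of its underside.

How it is judged:
By the outcome, as a careful person would: the job done as asked, in the order asked, and still so for the second after the job is handed in, with the robot touching nothing.
It also fails if it takes over 67 s, if anything falls off the work surface, if the arm or the gripper's body presses on something with over 40 N, if the wrist force passes 120 N, or if a joint passes its speed limit or range.

## Robot

A 6-joint arm with a two-finger parallel gripper is mounted at the origin on the work surface. World frame = base frame: x ahead of the robot, y to its left, z up, the work surface at z = 0. Lengths are in m, angles in degrees, forces in N, time in s.
With the tool pointing down it reaches from about 0.375 to 0.75 m from the base axis. Payload 9 kg.
Tool frame: the origin (TCP) lies midway between the tips of the shut fingers; the grasp point (between the pads) lies 19 mm behind it (robot.grip_depth is the distance from the TCP to the grasp point, in m); z points along the fingers, y is the line along which they close (so a half turn about z gives the same grasp; the last joint's range is limited). The gripper opens to 85 mm and grips with 20 to 120 N. Pads are 22 mm wide; open, the fingers measure 114 mm over their backs; the gripper's body (76 mm by 85 mm) begins 54 mm behind the grasp point. The pads swing forward as they close: fully open they stand 13 mm farther back than shut.
Start: joints at [63.157, 5.964, 5.575, 89.605, 0, 77.527], TCP at [0.149, 0.581, 0.231] pointing down, gripper open.
Joint ranges: [-171.21, 171.21], [-48.23, 106.86], [-62.78, 66.21], [-105.2, 120.99], [-86.42, 89.51], [-180, 180]. Speed limits (degrees/s): [127.2, 127.2, 147.25, 180, 180, 180].

## Interface

Orientations are given as a 3x3 rotation matrix whose columns are the frame's x, y, z axes.
In Python, from rig import robot gives the robot as it stands.
- The arm moves only by the shell command python3 -m pendant 'ROWS' [FORCE]. ROWS is a JSON object of lists of equal length, an entry for each row: "hand": the gripper command: -1 is shut, 1 is fully open, values between are in proportion; "translation": the shift along the tool's x, y, z as a fraction of full scale, a list of three; "roll": the turn about the tool's z as a fraction of full scale. In form: {"hand": [hand, ...], "translation": [[tx, ty, tz], ...], "roll": [roll, ...]}. A call has exactly 8 rows; each row is the pose to reach, as a shift and turn from the pose commanded when the call began, along the tool's axes at that moment; what a row does not reach only later rows make up. Full scale, the value 1, is 0.4 m for a shift and 45 degrees for a turn. A row lasts 1/12 s, in which the tool goes at most 41.7 mm and 7.16 degrees, less where a joint would pass 70% of its speed; a pose out of reach is approached as far as the arm can. A call with a number of a shift or a turn outside -1 to 1 is refused whole. A call with a gripper value outside its range is refused whole. The fingers move at their own pace and stop on an object; FORCE is the grip in N (left out, the last holds). Time passes only in rows, so rows that repeat a pose let the fingers close, or fill a call up. It gives the time, the measured TCP pose, the force, the opening and the grip force at its end, in the units of the state.
- robot.state(): the state, without advancing time (a new reading comes with each control period).
- robot.get_image(name): name is "side" or "top" or "wrist"; returns the picture (384x512x3 uint8, red, green, blue); there is no depth.
- robot.camera_model(name): a dict with "camera_matrix" (3x3 intrinsics, pixels), "k1" (the pictures are not rectified: a ray, as slopes to the right and down, at radius r is drawn at 1 + k1 r^2 times it, then the intrinsics apply), "T" (4x4, takes a point from camera to world coordinates); the wrist camera has in their place "hand_eye" (4x4, takes a point from camera to tool coordinates, whose origin is the TCP and whose axes are the flange's). Camera axes: x right, y down, z forward; pixel columns grow to the right and rows downward; lengths in m; the calibration is good to about 2 mm. A picture is of the moment at which its call begins: read the wrist's pose just before it. camera_model takes no time and is no camera call.
- robot.sign_off(): hands the job in; it is judged then, once.
The state is a dict: "clock": time; "joint_positions": joint angles; "qd": joint speeds; "effort": joint torques, N m; "position": TCP position; "tool_rot": TCP orientation; "force": force on the tool from outside, world axes, zero at the start; "wrist_torque": the same for the moment, N m; "gripper_width": opening from 0.0 (shut) to 1.0 (fully open); "grip_force": force on a finger pad.
Only numpy, scipy, OpenCV 4.12 (cv2) and the standard library are available. Lean on these libraries where they do the work, as an engineer would, in place of code of your own. Each camera call takes 0.05 s, during which the arm holds its last target. There are 200 camera calls.

## Working session

There is one attempt and no reset: what is moved stays moved. The work goes in short steps, Python scripts to look and compute and a shell command to move; the robot and the scene stay as the last step left them, time stands still between calls to the robot, and variables do not carry over. Pictures are saved under pics/ and viewed, at most 10 in all, crops included, and the job is handed in when it is done.

```bash
ls; mkdir -p pics
python3 - <<'E'
from rig import robot
import cv2,numpy as np
s=robot.state();print(s)
ims=[robot.get_image(n) for n in("top","side")]
for n,i in zip(("top","side"),ims):
    cv2.imwrite(f"pics/{n}0.png",i[:,:,::-1]);m=robot.camera_model(n);print(n,m)
print(robot.camera_model("wrist"))
E
```

```text
pics
{'clock': 0.0, 'joint_positions': array([6.31583400e+01, 5.99742290e+00, 5.52615653e+00, 8.96051233e+01,
       2.53737249e-03, 7.75275155e+01]), 'qd': array([-0.00815215, -0.07069944,  0.05737969,  0.00186613, -0.05641007,
       -0.08933797]), 'effort': array([ 3.05791102e-03, -5.56922615e+01,  5.03661954e+01,  1.64223294e-02,
       -5.55908309e-05, -1.11002348e-05]), 'position': array([0.14871431, 0.58092929, 0.23052588]), 'tool_rot': array([[-9.68716700e-01,  2.48168378e-01, -6.41511686e-04],
       [ 2.48168986e-01,  9.68716050e-01, -1.16960656e-03],
       [ 3.31183304e-04, -1.29222071e-03, -9.99999110e-01]]), 'force': array([-0.4630607 , -0.08499019, -0.56731978]), 'wrist_torque': array([-0.00075482,  0.03528643, -0.02441995]), 'grip_force': 0.0, 'gripper_width': 0.998962015729908}
top {'camera_matrix': array([[489.70708782,   0.        , 249.09585674],
       [  0.        , 489.70708782, 185.55134479],
       [  0.        ,   0.        ,   1.        ]]), 'k1': -0.20599374819069516, 'T': array([[-0.03056665, -0.99892098,  0.03496499,  0.46473694],
       [-0.99937992,  0
[... 474 characters left out ...]
12092, -0.56340265],
       [-0.00747231, -0.64265256, -0.7661213 ,  0.79147766],
       [ 0.        ,  0.        ,  0.        ,  1.        ]])}
{'camera_matrix': array([[312.61569551,   0.        , 255.38104485],
       [  0.        , 312.61569551, 191.72073089],
       [  0.        ,   0.        ,   1.        ]]), 'k1': -0.030116840119151247, 'hand_eye': array([[ 7.86017638e-04, -9.60398193e-01, -2.78630030e-01,
         7.13358274e-02],
       [ 9.99999292e-01,  1.00368497e-03, -6.38553401e-04,
        -1.88010153e-05],
       [ 8.92922306e-04, -2.78629331e-01,  9.60398302e-01,
        -1.42301569e-01],
       [ 0.00000000e+00,  0.00000000e+00,  0.00000000e+00,
         1.00000000e+00]])}
```

View pics/top0.png

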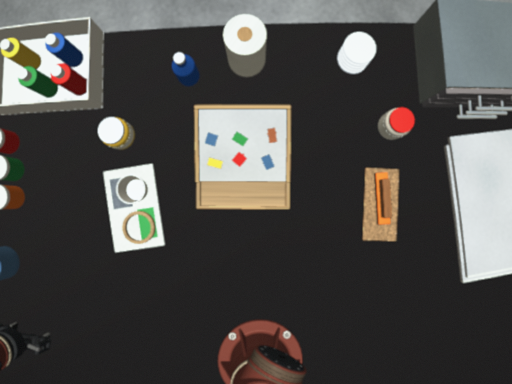

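View pics/side0.png

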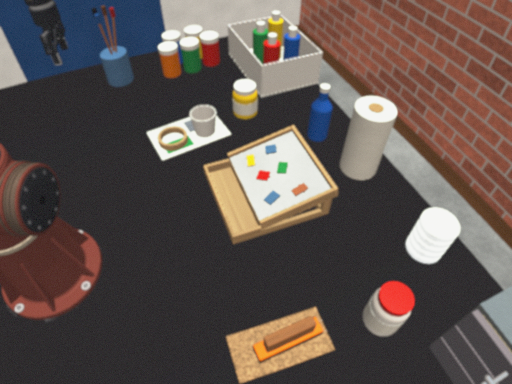

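Top picture: panel at about (243,145) with six chips spanning cols 205–277, trough below it at row 195, cork mat at (380,205) with the scraper at (383,197), glue jar at (397,122). The side picture shows the same layout. The bystanders are well away from the direct path.

```bash
cat > h.py <<'E'
import numpy as np,cv2
from rig import robot
def rays(name,px,st=None):
    m=robot.camera_model(name);K=m["camera_matrix"]
    T=m.get("T")
    if T is None:
        W=np.eye(4);W[:3,:3]=st["tool_rot"];W[:3,3]=st["position"];T=W@m["hand_eye"]
    u=cv2.undistortPoints(np.array(px,float).reshape(-1,1,2),K,np.array([m["k1"],0,0,0,0.])).reshape(-1,2)
    d=np.c_[u,np.ones(len(u))]@T[:3,:3].T
    return T[:3,3],d
def plane(name,px,z,st=None,n=(0,0,1),p0=None):
    o,d=rays(name,px,st);n=np.array(n,float);p0=np.array([0,0,z]) if p0 is None else p0
    return o+d*(((p0-o)@n)/(d@n))[:,None]
def blobs(im,lo,hi,amin=20,roi=None):
    h=cv2.cvtColor(im,cv2.COLOR_RGB2HSV);m=cv2.inRange(h,np.array(lo),np.array(hi))
    if roi:
        k=np.zeros_like(m);a,b,c,d=roi;k[b:d,a:c]=1;m=m*k
    m=cv2.morphologyEx(m,cv2.MORPH_CLOSE,np.ones((3,3),np.uint8))
    cs,_=cv2.findContours(m,cv2.RETR_EXTERNAL,cv2.CHAIN_APPROX_NONE)
    return [c for c in sorted(cs,key=cv2.contourArea,reverse=True) if cv2.contourArea(c)>=amin]
def rect(name,c,z,st=None):
    P=plane(name,c.reshape(-1,2),z,st)[:,:2].astype(np.float32)
    (x,y),(w,h),a=cv2.minAreaRect(P)
    if w<h: w,h,a=h,w,a+90
    return [round(float(v),4) for v in (x,y,w,h,(a+90)%180-90)]
E
python3 - <<'E'
from h import *
im=cv2.imread("pics/top0.png")[:,:,::-1].copy()
hs=cv2.cvtColor(im,cv2.COLOR_RGB2HSV)
for p in [(380,180),(370,230),(380,190),(386,200),(197,130),(245,195),(243,125)]: print(p,hs[p[1],p[0]])
mat=blobs(im,(5,60,60),(25,255,255),100,(355,160,405,250));print("mat",[rect("top",c,.004) for c in mat])
sc=blobs(im,(3,200,120),(16,255,255),20,(355,160,405,250));print("base",[rect("top",c,.022) for c in sc])
ea=blobs(im,(8,50,60),(28,200,255),300,(185,98,300,215));print("easel",[rect("top",c,.05) for c in ea])
pn=blobs(im,(0,0,150),(180,45,255),300,(185,98,300,215));print("panel",[rect("top",c,.066) for c in pn])
for c in pn[:1]: print(cv2.boxPoints(cv2.minAreaRect(c)))
for c in blobs(im,(0,110,50),(180,255,255),20,(202,115,285,176)): print("chip",rect("top",c,.07))
E
```

```text
(380, 180) [ 13 175 111]
(370, 230) [ 17 107 190]
(380, 190) [ 13 177 105]
(386, 200) [ 13 139 169]
(197, 130) [ 19  98 179]
(245, 195) [ 18  95 205]
(243, 125) [ 80   7 229]
mat [[0.4486, -0.3661, 0.216, 0.1073, -4.3965]]
base []
easel [[0.5957, 0.0337, 0.2976, 0.2779, -2.0153]]
panel [[0.6259, 0.0319, 0.2463, 0.2021, 88.0032]]
[[197.99997 109.00001]
 [285.99997 109.00001]
 [285.99997 181.     ]
 [197.99997 181.     ]]
chip [0.5869, 0.0403, 0.0307, 0.0277, -40.5048]
chip [0.6436, 0.038, 0.0332, 0.0224, 54.7215]
chip [0.5779, 0.1088, 0.037, 0.0202, 72.1505]
chip [0.576, -0.0377, 0.0313, 0.019, 19.9002]
chip [0.65, -0.0515, 0.0351, 0.0176, 6.0804]
chip [0.6446, 0.1169, 0.0254, 0.0231, -17.3837]
```

```bash
python3 -m pendant '{"hand":[1,1,1,1,1,1,1,1],"translation":[[-0.664,-0.475,0],[-0.664,-0.475,0],[-0.664,-0.475,0],[-0.664,-0.475,0],[-0.664,-0.475,0],[-0.664,-0.475,0],[-0.664,-0.475,0],[-0.664,-0.475,0]],"roll":[0,0,0,0,0,0,0,0]}'
python3 -m pendant '{"hand":[1,1,1,1,1,1,1,1],"translation":[[-0.525,-0.64,0],[-0.525,-0.64,0],[-0.525,-0.64,0],[-0.525,-0.64,0],[-0.525,-0.64,0],[-0.525,-0.64,0],[-0.525,-0.64,0],[-0.525,-0.64,0]],"roll":[0,0,0,0,0,0,0,0]}'
python3 -m pendant '{"hand":[1,1,1,1,1,1,1,1],"translation":[[-0.065,-0.9,0],[-0.065,-0.9,0],[-0.065,-0.9,0],[-0.065,-0.9,0],[-0.065,-0.9,0],[-0.065,-0.9,0],[-0.065,-0.9,0],[-0.065,-0.9,0]],"roll":[-0.222,-0.222,-0.222,-0.222,-0.222,-0.222,-0.222,-0.222]}'
python3 - <<'E'
from h import *
s=robot.state();print(s['clock'],s['position'],s['tool_rot'],s['joint_positions'])
im=robot.get_image("wrist");cv2.imwrite("pics/w1.png",im[:,:,::-1])
np.savez("w1.npz",position=s['position'],tool_rot=s['tool_rot'])
E
```

```text
clock: 0.77
position: [0.3602, 0.3291, 0.2311]
tool_rot: [[-0.969, 0.249, 0.0], [0.249, 0.969, -0.0], [-0.0, -0.0, -1.0]]
force: [1.1, 0.9, 0.1]
gripper_width: 1.0
grip_force: 0.0
clock: 1.43
position: [0.4993, 0.0289, 0.2311]
tool_rot: [[-0.969, 0.249, -0.0], [0.249, 0.969, 0.0], [0.0, 0.0, -1.0]]
force: [0.9, 0.7, -0.0]
gripper_width: 0.998
grip_force: 0.0
clock: 2.1
position: [0.4397, -0.2932, 0.231]
tool_rot: [[-0.997, 0.077, -0.0], [0.077, 0.997, 0.0], [0.0, 0.0, -1.0]]
force: [0.4, -0.2, 0.5]
gripper_width: 0.998
grip_force: 0.0
2.1 [ 0.43972087 -0.29323105  0.23102546] [[-9.97061017e-01  7.66114842e-02 -9.44750263e-05]
 [ 7.66114510e-02  9.97060974e-01  3.14857209e-04]
 [ 1.18319040e-04  3.06693980e-04 -9.99999946e-01]] [-4.78966907e+01 -6.52082110e+00 -6.90516143e+00  8.96326735e+01
  8.07914146e-03 -4.35028727e+01]
```

View pics/w1.png

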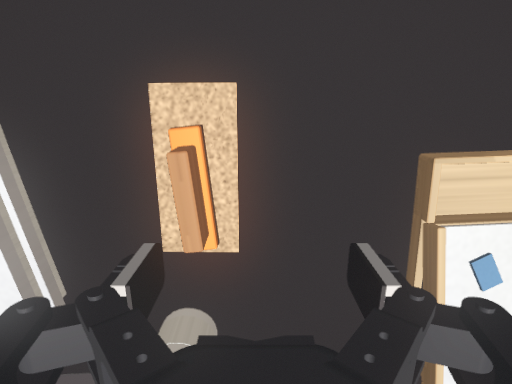

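The wrist picture shows the mat spanning (150–238, 83–252) and the scraper on it with its bar top from (180,150) to (192,250), turned a few degrees from the mat.

Run:
```python
from h import *
im=cv2.imread("pics/w1.png")[:,:,::-1].copy();s=dict(np.load("w1.npz"))
hs=cv2.cvtColor(im,cv2.COLOR_RGB2HSV)
for p in [(180,170),(190,220),(200,190),(207,220),(190,135),(225,150),(165,240)]: print(p,hs[p[1],p[0]])
roi=(140,70,250,262)
mat=blobs(im,(5,60,60),(25,255,255),1000,roi);print("mat",[rect("wrist",c,.004,s) for c in mat])
for a in [(3,205,170),(3,190,150)]:
  for c in blobs(im,a,(16,255,255),100,roi): print("orange",cv2.boundingRect(c),cv2.contourArea(c),rect("wrist",c,.026,s))
# bar (saturated mid-dark brown) top corners by hand from picture
c=np.array([[169,151],[188,151],[203,249],[183,251]]);print(plane("wrist",c,.071,s)); print(rect("wrist",c,.071,s))
b=np.array([[169,128],[201,126],[218,247]]);print(plane("wrist",b,.026,s))
```

```text
(180, 170) [ 14 115 204]
(190, 220) [ 14 114 211]
(200, 190) [ 12 138 129]
(207, 220) [ 18 150 255]
(190, 135) [ 17 148 255]
(225, 150) [ 16  85 212]
(165, 240) [ 16  88 198]
mat [[0.4519, -0.3664, 0.2265, 0.1284, -4.6101]]
[[ 0.40848279 -0.37523986  0.071     ]
 [ 0.40992365 -0.35674685  0.071     ]
 [ 0.51512228 -0.35502765  0.071     ]
 [ 0.51589662 -0.37668546  0.071     ]]
[0.4623, -0.3651, 0.1074, 0.0216, -0.7711]
[[ 0.3893062  -0.38446915  0.026     ]
 [ 0.38992678 -0.34915509  0.026     ]
 [ 0.53560759 -0.34641456  0.026     ]]
```

```bash
python3 -m pendant '{"hand":[1,1,1,1,1,1,1,1],"translation":[[-0.07,-0.176,0.05],[-0.07,-0.176,0.1],[-0.07,-0.176,0.2],[-0.07,-0.176,0.3],[-0.07,-0.176,0.3],[-0.07,-0.176,0.3],[-0.07,-0.176,0.3],[-0.07,-0.176,0.3]],"roll":[-0.111,-0.111,-0.111,-0.111,-0.111,-0.111,-0.111,-0.111]}'
python3 - <<'E'
from h import *
s=robot.state();R=s['tool_rot'];print(s['position'],np.degrees(np.arctan2(R[1,0],R[0,0])))
im=robot.get_image("wrist");cv2.imwrite("pics/w2.png",im[:,:,::-1])
s1=dict(np.load("w1.npz"))
print("mat",plane("wrist",[[150,83],[237,83],[239,252],[161,252]],.004,s1))
E
```

```text
clock: 2.82
position: [0.4646, -0.3648, 0.115]
tool_rot: [[-1.0, -0.011, 0.003], [-0.011, 1.0, -0.004], [-0.003, -0.004, -1.0]]
force: [0.5, -0.8, 1.1]
gripper_width: 0.998
grip_force: 0.0
[ 0.46457406 -0.3648214   0.11500398] -179.3587191254042
mat [[ 0.33937832 -0.40456399  0.004     ]
 [ 0.34720062 -0.30693442  0.004     ]
 [ 0.55533726 -0.32352245  0.004     ]
 [ 0.54786009 -0.425376    0.004     ]]
```

View pics/w2.png

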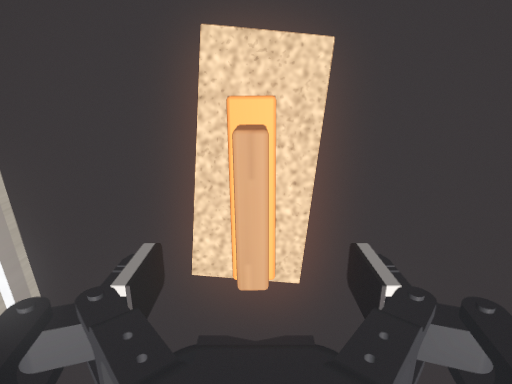

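The bar is centred under the open fingers (col 252) and parallel to the tool. Lowering and gripping.

```bash
python3 -m pendant '{"hand":[1,1,1,1,1,-1,-1,-1],"translation":[[0,0,0.07],[0,0,0.14],[0,0,0.19],[0,0,0.207],[0,0,0.207],[0,0,0.207],[0,0,0.207],[0,0,0.207]],"roll":[0,0,0,0,0,0,0,0]}' 50
python3 -m pendant '{"hand":[-1,-1,-1,-1,-1,-1,-1,-1],"translation":[[0,0,0],[0,0,0],[0,0,0],[0,0,0],[0,0,-0.02],[0,0,-0.08],[0,0,-0.16],[0,0,-0.24]],"roll":[0,0,0,0,0,0,0,0]}'
```

```text
clock: 3.53
position: [0.4642, -0.3648, 0.0306]
tool_rot: [[-1.0, -0.011, 0.002], [-0.011, 1.0, -0.002], [-0.002, -0.002, -1.0]]
force: [0.6, 0.7, 1.5]
gripper_width: 0.602
grip_force: 0.0
clock: 4.2
position: [0.4623, -0.3624, 0.1244]
tool_rot: [[-1.0, -0.011, -0.002], [-0.011, 1.0, 0.003], [0.002, 0.003, -1.0]]
force: [0.6, 0.3, -2.9]
gripper_width: 0.247
grip_force: 52.3
```

```bash
python3 -m pendant '{"hand":[-1,-1,-1,-1,-1,-1,-1,-1],"translation":[[0,0,-0.08],[-0.03,0.04,-0.16],[-0.08,0.1,-0.25],[-0.15,0.18,-0.28],[-0.22,0.26,-0.28],[-0.25,0.3,-0.28],[-0.25,0.3,-0.28],[-0.25,0.3,-0.28]],"roll":[0,-0.15,-0.3,-0.45,-0.6,-0.75,-0.9,-1]}'
python3 -m pendant '{"hand":[-1,-1,-1,-1,-1,-1,-1,-1],"translation":[[-0.1,0.03,0],[-0.2,0.07,0],[-0.3,0.1,0],[-0.4,0.14,0],[-0.48,0.17,0],[-0.55,0.196,0],[-0.55,0.196,0],[-0.55,0.196,0]],"roll":[-0.15,-0.3,-0.45,-0.6,-0.75,-0.94,-0.942,-0.942]}'
python3 - <<'E'
from h import *
s=robot.state();R=s['tool_rot'];print(s['position'],s['joint_positions'],np.degrees(np.arctan2(R[1,0],R[0,0])))
im=robot.get_image("wrist");cv2.imwrite("pics/w3.png",im[:,:,::-1])
np.savez("w3.npz",position=s['position'],tool_rot=R)
E
```

```text
clock: 4.87
position: [0.5626, -0.2404, 0.2362]
tool_rot: [[-0.693, -0.721, -0.001], [-0.721, 0.693, 0.001], [-0.0, 0.002, -1.0]]
force: [0.8, -0.9, -3.2]
gripper_width: 0.251
grip_force: 52.4
clock: 5.53
position: [0.6596, -0.0284, 0.2358]
tool_rot: [[-0.03, -1.0, -0.002], [-1.0, 0.03, 0.001], [-0.001, 0.002, -1.0]]
force: [-0.4, -0.7, -2.3]
gripper_width: 0.255
grip_force: 52.5
[ 0.65962555 -0.02835383  0.23579399] [-1.37879235e+01  1.70815290e+01  1.85156509e+01  9.15420960e+01
  1.34008085e-02 -1.02045451e+02] -91.74251717770939
```

View pics/w3.png

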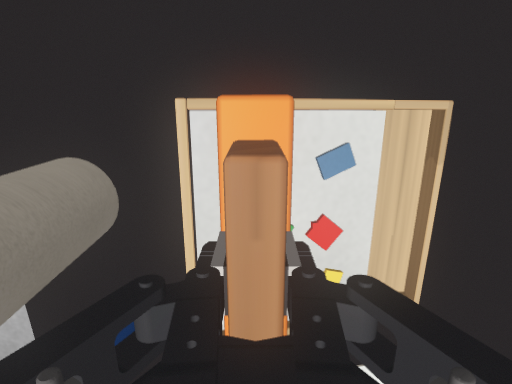

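Scraper is held square; panel's inner corner is near (192,110), the low edge near col 383, and the upper edge strip (cols 192–300) is free of chips on this side.

Run:
```python
from h import *
s=dict(np.load("w3.npz"));t=np.radians(12);yaw=np.radians(-2)
n=np.array([-np.sin(t)*np.cos(yaw),-np.sin(t)*np.sin(yaw),np.cos(t)])
p0=np.array([.626,.032,.066])
im=cv2.imread("pics/w3.png")[:,:,::-1].copy();hs=cv2.cvtColor(im,cv2.COLOR_RGB2HSV)
row=lambda r:[c for c in range(170,450) if (hs[r,c,1]<40 and hs[r,c,2]>120)]
edges=[]
for r in (120,140,200):
  w=row(r);edges.append((w[0],w[-1]));
print(edges)
col=[r for r in range(90,150) if hs[r,205,1]<40 and hs[r,205,2]>120];print("col205 first",col[0])
px=[(192,110),(383,110)]+[(e[0],r) for e,r in zip(edges,(120,140,200))]+[(e[1],r) for e,r in zip(edges,(120,140,200))]
P=plane("wrist",px,0,s,n,p0);ex=np.array([np.cos(t)*np.cos(yaw),np.cos(t)*np.sin(yaw),np.sin(t)]);ey=np.array([-np.sin(yaw),np.cos(yaw),0])
for q,p in zip(px,P): print(q,p.round(4),((p-p0)@ex).round(4),((p-p0)@ey).round(4))
# top-view, with proper plane
P=plane("top",[(197.5,108.5),(286,108.5),(286,181),(197.5,181)],0,None,n,p0)
for p in P: print(p.round(4),((p-p0)@ex).round(4),((p-p0)@ey).round(4))
```

```text
[(190, 384), (191, 382), (194, 375)]
col205 first 110
(192, 110) [ 0.7143 -0.0933  0.0857] 0.0947 -0.1221
(383, 110) [ 0.5244 -0.0869  0.0453] -0.0996 -0.1224
(190, 120) [ 0.7168 -0.0845  0.0862] 0.0969 -0.1132
(191, 140) [ 0.7174 -0.0663  0.0861] 0.0969 -0.095
(194, 200) [ 0.7195 -0.0079  0.0862] 0.097 -0.0366
(384, 120) [ 0.5223 -0.0767  0.0448] -0.1021 -0.1122
(382, 140) [ 0.5228 -0.0558  0.0447] -0.1023 -0.0914
(375, 200) [0.5252 0.0112 0.0447] -0.1022 -0.0243
[0.7285 0.1504 0.0869] 0.1005 0.1219
[ 0.72   -0.0934  0.0869] 0.1005 -0.122
[ 0.5223 -0.0887  0.0449] -0.1016 -0.1243
[0.5302 0.1602 0.0447] -0.1025 0.1248
```

```bash
python3 -m pendant '{"hand":[-1,-1,-1,-1,-1,-1,-1,-1],"translation":[[-0.052,-0.097,0],[-0.052,-0.097,0.08],[-0.052,-0.097,0.16],[-0.052,-0.097,0.23],[-0.052,-0.097,0.27],[-0.052,-0.097,0.29],[-0.052,-0.097,0.294],[-0.052,-0.097,0.294]],"roll":[0,0,0,0,0,0,0,0]}' 30
python3 -m pendant '{"hand":[-1,-1,-1,-1,-1,-1,-1,-1],"translation":[[0,0,0.002],[0,0,0.004],[0,0,0.006],[0,0,0.007],[0,0,0.008],[0,0,0.009],[0,0,0.01],[0,0,0.01]],"roll":[0,0,0,0,0,0,0,0]}' 20
```

```text
clock: 6.25
position: [0.6992, -0.0119, 0.1194]
tool_rot: [[-0.037, -0.999, 0.0], [-0.999, 0.037, 0.0], [-0.0, -0.0, -1.0]]
force: [-0.4, -0.2, -2.4]
gripper_width: 0.247
grip_force: 52.3
clock: 6.92
position: [0.6993, -0.0111, 0.1148]
tool_rot: [[-0.035, -0.999, -0.0], [-0.999, 0.035, 0.0], [-0.0, 0.0, -1.0]]
force: [-1.0, -0.1, -2.7]
gripper_width: 0.256
grip_force: 52.4
```

```bash
python3 -m pendant '{"hand":[-1,-1,-1,-1,-1,-1,-1,-1],"translation":[[0,0,0.002],[0,0,0.003],[0,0,0.004],[0,0,0.005],[0,0,0.006],[0,0,0.006],[0,0,0.006],[0,0,0.006]],"roll":[0,0,0,0,0,0,0,0]}' 20
python3 - <<'E'
from h import *
s=robot.state();print(s['force'],s['wrist_torque'],s['grip_force'],s['gripper_width'],s['position'])
E
```

```text
clock: 7.58
position: [0.6993, -0.0111, 0.1125]
tool_rot: [[-0.035, -0.999, 0.0], [-0.999, 0.035, 0.0], [-0.0, -0.0, -1.0]]
force: [0.3, -0.6, -3.3]
gripper_width: 0.252
grip_force: 52.4
[ 0.30049328 -0.61726564 -3.30735995] [-0.0282081 -0.0025477  0.0016764] 52.35750496387482 0.2522317509278031 [ 0.69930248 -0.01112889  0.11250925]
```

```bash
python3 -m pendant '{"hand":[-1,-1,-1,-1,-1,-1,-1,-1],"translation":[[0,0,0.001],[0,0,0.002],[0,0,0.003],[0,0,0.004],[0,0,0.004],[0,0,0.004],[0,0,0.004],[0,0,0.004]],"roll":[0,0,0,0,0,0,0,0]}' 20
python3 -m pendant '{"hand":[-1,-1,-1,-1,-1,-1,-1,-1],"translation":[[0,0,0.001],[0,0,0.001],[0,0,0.002],[0,0,0.002],[0,0,0.002],[0,0,0.002],[0,0,0.002],[0,0,0.002]],"roll":[0,0,0,0,0,0,0,0]}' 20
python3 - <<'E'
from h import *
s=robot.state();print(s['force'],s['wrist_torque'],s['grip_force'],s['gripper_width'],s['position'])
E
```

```text
clock: 8.25
position: [0.6994, -0.0111, 0.1112]
tool_rot: [[-0.035, -0.999, 0.0], [-0.999, 0.035, 0.0], [-0.0, -0.0, -1.0]]
force: [-2.2, -0.0, 0.7]
gripper_width: 0.249
grip_force: 52.7
clock: 8.92
position: [0.6995, -0.0111, 0.1108]
tool_rot: [[-0.035, -0.999, 0.001], [-0.999, 0.035, -0.0], [0.0, -0.001, -1.0]]
force: [-3.3, 0.7, 6.6]
gripper_width: 0.248
grip_force: 53.5
[-3.29147804  0.66155108  6.62885229] [0.12665895 0.47191498 0.00310395] 53.52155685424805 0.24812664086747668 [ 0.69949751 -0.01113964  0.11082763]
```

```bash
python3 -m pendant '{"hand":[-0.45,-0.4,-0.36,-0.34,-0.32,-0.32,-0.32,-0.32],"translation":[[0,0,0],[0,0,0],[0,0,0],[0,0,0],[0,0,0],[0,0,0],[0,0,0],[0,0,0]],"roll":[0,0,0,0,0,0,0,0]}' 20
python3 - <<'E'
from h import *
s=robot.state();print(s['force'],s['wrist_torque'],s['grip_force'],s['gripper_width'],s['position'])
im=robot.get_image("side");cv2.imwrite("pics/s1.png",cv2.resize(im[100:260,180:380,::-1],(800,640)[:2],interpolation=cv2.INTER_CUBIC)[:600])
E
```

```text
clock: 9.58
position: [0.6993, -0.0111, 0.11]
tool_rot: [[-0.035, -0.999, -0.0], [-0.999, 0.035, 0.0], [-0.0, 0.0, -1.0]]
force: [-0.8, 0.5, -0.9]
gripper_width: 0.336
grip_force: 0.3
[-0.7670373   0.51095023 -0.8713302 ] [-0.09336978  0.1114941  -0.01551287] 0.3378930709732231 0.33636403394012315 [ 0.69929924 -0.01110077  0.11004273]
```

View pics/s1.png

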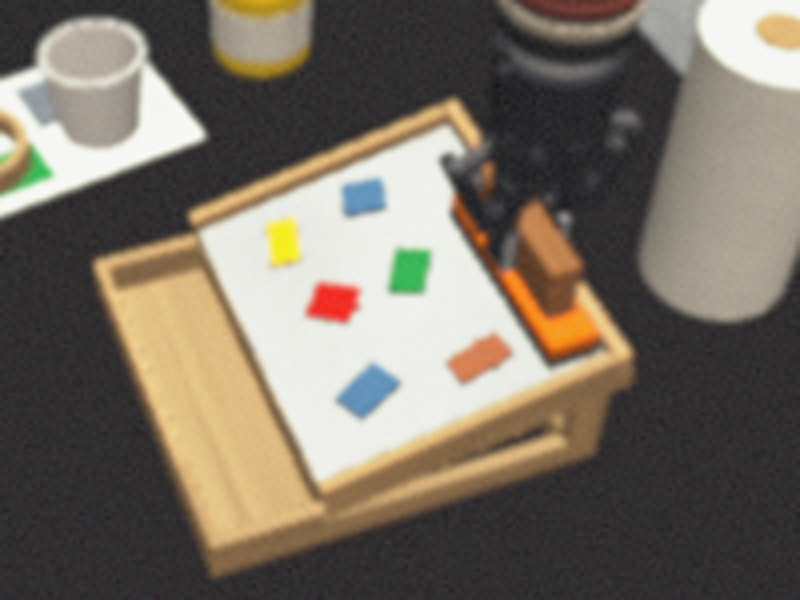

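The scraper now lies flat on the slope at the upper end, between the open fingers; all chips are downhill of it. Now press with the fingertips on the base's shoulder.

```bash
python3 -m pendant '{"hand":[-0.28,-0.28,-0.28,-0.28,-0.28,-0.28,-0.28,-0.28],"translation":[[0,0,0],[0,0,0],[0,0.001,0.002],[0,0.002,0.004],[0,0.003,0.005],[0,0.004,0.006],[0,0.004,0.007],[0,0.004,0.007]],"roll":[0,0,0,0,0,0,0,0]}' 20
python3 - <<'E'
from h import *
s=robot.state();print(s['force'],s['wrist_torque'],s['grip_force'],s['gripper_width'],s['position'])
E
```

```text
clock: 10.3
position: [0.6977, -0.011, 0.1073]
tool_rot: [[-0.035, -0.999, -0.0], [-0.999, 0.035, 0.0], [-0.0, 0.0, -1.0]]
force: [-2.1, -0.2, 1.2]
gripper_width: 0.36
grip_force: 0.8
[-2.10048416 -0.16460073  1.19997871] [0.03587151 0.29051648 0.0252503 ] 0.7877232889586594 0.3599296603886356 [ 0.69765148 -0.01102256  0.10725128]
```

```bash
python3 -m pendant '{"hand":[-0.28,-0.28,-0.28,-0.28,-0.28,-0.28,-0.28,-0.28],"translation":[[0,0,0.001],[0,0,0.002],[0,0,0.002],[0,0,0.003],[0,0,0.003],[0,0,0.003],[0,0,0.003],[0,0,0.003]],"roll":[0,0,0,0,0,0,0,0]}' 20
python3 - <<'E'
from h import *
s=robot.state();print(s['force'],s['wrist_torque'],s['grip_force'],s['gripper_width'],s['position'])
E
```

```text
clock: 10.97
position: [0.6979, -0.0111, 0.1067]
tool_rot: [[-0.035, -0.999, 0.001], [-0.999, 0.035, -0.0], [0.0, -0.001, -1.0]]
force: [-2.5, -0.3, 6.0]
gripper_width: 0.359
grip_force: 2.9
[-2.53866922 -0.34734412  6.04770778] [ 0.09867755  0.50238148 -0.00337066] 2.9182466492056847 0.3589467635246074 [ 0.69792004 -0.01106534  0.10669395]
```

```bash
python3 -m pendant '{"hand":[-0.28,-0.28,-0.28,-0.28,-0.28,-0.28,-0.28,-0.28],"translation":[[0,0.006,0.0013],[0,0.014,0.003],[0,0.024,0.0051],[0,0.034,0.0072],[0,0.044,0.0094],[0,0.054,0.0115],[0,0.064,0.0136],[0,0.074,0.0157]],"roll":[0,0,0,0,0,0,0,0]}' 20
python3 - <<'E'
from h import *
s=robot.state();print(s['force'],s['wrist_torque'],s['grip_force'],s['gripper_width'],s['position'])
E
```

```text
clock: 11.63
position: [0.6689, -0.0102, 0.1007]
tool_rot: [[-0.035, -0.999, 0.003], [-0.999, 0.035, -0.0], [0.0, -0.003, -1.0]]
force: [2.4, -0.1, 4.7]
gripper_width: 0.357
grip_force: 5.1
[ 2.44558459 -0.14371224  4.73686628] [-0.13047567 -1.05205925 -0.0511041 ] 5.11630704277195 0.3572582488183863 [ 0.66891479 -0.01024144  0.10068407]
```

Run:
```python
from h import *
im=robot.get_image("side");cv2.imwrite("pics/s2.png",cv2.resize(im[120:240,200:360,::-1],(800,600),interpolation=cv2.INTER_CUBIC))
```

```text
(no output)
```

View pics/s2.png

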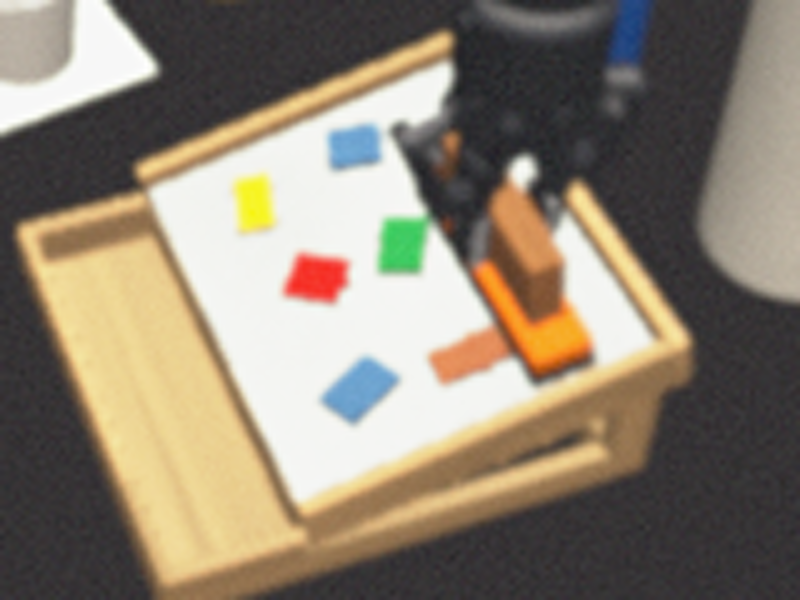

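Scraper flat, about to catch the brown chip at (470,350); continue the wipe.

```bash
python3 -m pendant '{"hand":[-0.28,-0.28,-0.28,-0.28,-0.28,-0.28,-0.28,-0.28],"translation":[[0,0.02,0.0053],[0,0.041,0.0097],[0,0.062,0.0142],[0,0.083,0.0187],[0,0.104,0.0232],[0,0.125,0.0276],[0,0.146,0.0321],[0,0.166,0.0364]],"roll":[0,0,0,0,0,0,0,0]}' 20
python3 - <<'E'
from h import *
s=robot.state();print(s['force'],s['wrist_torque'],s['grip_force'],s['gripper_width'],s['position'])
E
```

```text
clock: 12.35
position: [0.6035, -0.0081, 0.0872]
tool_rot: [[-0.035, -0.999, 0.006], [-0.999, 0.035, -0.001], [0.001, -0.006, -1.0]]
force: [6.1, -0.4, 10.7]
gripper_width: 0.355
grip_force: 8.0
[ 6.07924964 -0.3802286  10.67197489] [-0.06460284 -1.62536983  0.04462253] 8.027090595569462 0.35540667493049816 [ 0.60352389 -0.00812948  0.08715456]
```

```bash
python3 -m pendant '{"hand":[-0.28,-0.28,-0.28,-0.28,-0.28,-0.28,-0.28,-0.28],"translation":[[0,0.02,0.0033],[0,0.041,0.0077],[0,0.062,0.0122],[0,0.083,0.0166],[0,0.104,0.0211],[0,0.125,0.0255],[0,0.146,0.03],[0,0.165,0.034]],"roll":[0,0,0,0,0,0,0,0]}' 20
python3 - <<'E'
from h import *
s=robot.state();print(s['force'],s['wrist_torque'],s['grip_force'],s['gripper_width'],s['position'])
im=robot.get_image("side");cv2.imwrite("pics/s3.png",cv2.resize(im[120:240,190:350,::-1],(800,600),interpolation=cv2.INTER_CUBIC))
E
```

```text
clock: 13.02
position: [0.5373, -0.0058, 0.0731]
tool_rot: [[-0.035, -0.999, 0.005], [-0.999, 0.035, -0.001], [0.001, -0.005, -1.0]]
force: [5.2, 0.4, 8.2]
gripper_width: 0.362
grip_force: 7.4
[5.2298265  0.41133    8.22034085] [-0.03575089 -1.49354015 -0.04261142] 7.4196189804933965 0.3617391347313922 [ 0.53729261 -0.0057809   0.07312142]
```

View pics/s3.png

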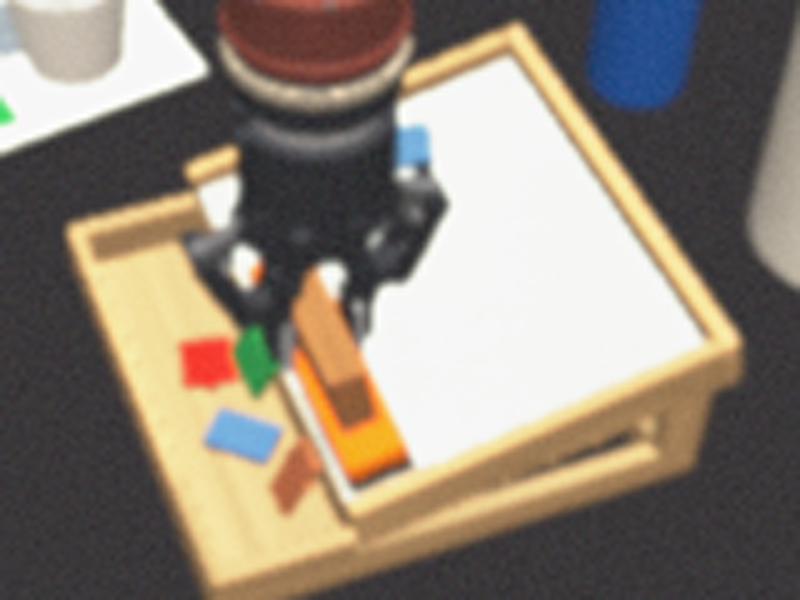

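The right-hand chips are over the edge; green (255,360) and brown (295,475) are tipping in. A bit further to finish this pass.

```bash
python3 -m pendant '{"hand":[-0.28,-0.28,-0.28,-0.28,-0.28,-0.28,-0.28,-0.28],"translation":[[0,0.007,0.0015],[0,0.014,0.003],[0,0.02,0.0043],[0,0.02,0.0043],[0,0.02,0.0043],[0,0.02,0.0043],[0,0.02,0.0043],[0,0.02,0.0043]],"roll":[0,0,0,0,0,0,0,0]}' 20
python3 - <<'E'
from h import *
s=robot.state();print(s['force'],s['wrist_torque'],s['grip_force'],s['gripper_width'],s['position'])
im=robot.get_image("side");cv2.imwrite("pics/s4.png",cv2.resize(im[120:240,190:350,::-1],(800,600),interpolation=cv2.INTER_CUBIC))
top=robot.get_image("top");cv2.imwrite("pics/t4.png",top[:,:,::-1])
E
```

```text
clock: 13.73
position: [0.5293, -0.0055, 0.0714]
tool_rot: [[-0.035, -0.999, 0.004], [-0.999, 0.035, -0.001], [0.001, -0.004, -1.0]]
force: [4.0, 1.1, 9.6]
gripper_width: 0.36
grip_force: 7.1
[3.9850519  1.11681049 9.60939418] [ 0.00344509 -1.01203803 -0.01958366] 7.084417731966823 0.360144228688687 [ 0.5293402  -0.00548854  0.07139699]
```

View pics/s4.png

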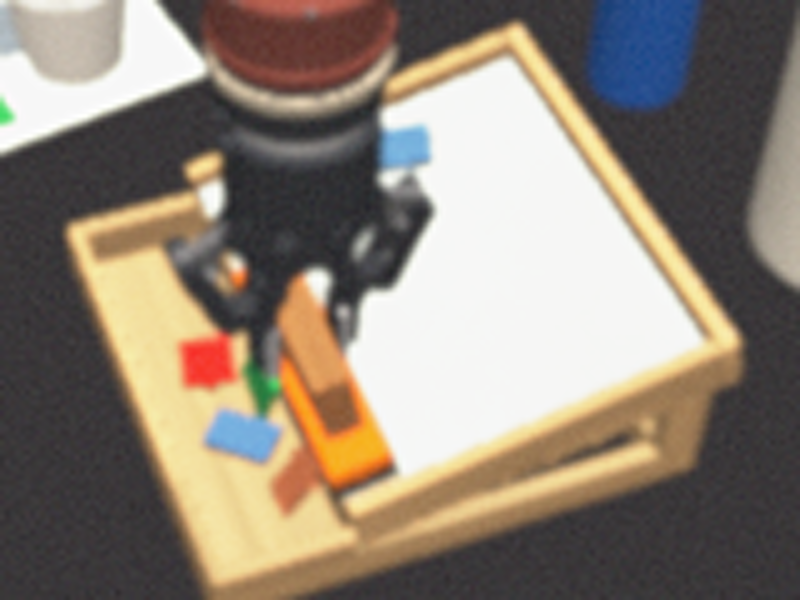

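```bash
python3 -m pendant '{"hand":[-0.35,-0.45,-1,-1,-1,-1,-1,-1],"translation":[[0,0,-0.004],[0,0,-0.01],[0,0,-0.016],[0,0,-0.022],[0,0,-0.03],[0,0,-0.05],[0,0,-0.08],[0,0,-0.11]],"roll":[0,0,0,0,0,0,0,0]}' 40
python3 - <<'E'
from h import *
s=robot.state();print(s['force'],s['wrist_torque'],s['grip_force'],s['gripper_width'],s['position'])
im=robot.get_image("side");cv2.imwrite("pics/s5.png",cv2.resize(im[100:240,180:360,::-1],(770,600),interpolation=cv2.INTER_CUBIC))
top=robot.get_image("top")
for c in blobs(top,(0,110,50),(180,255,255),12,(202,108,285,180)):print(cv2.boundingRect(c),rect("top",c,.06))
E
```

```text
clock: 14.5
position: [0.5276, -0.0051, 0.115]
tool_rot: [[-0.035, -0.999, -0.0], [-0.999, 0.035, 0.0], [-0.0, 0.0, -1.0]]
force: [0.4, -0.5, -2.1]
gripper_width: 0.252
grip_force: 42.2
[ 0.35655462 -0.45832009 -2.09386386] [-0.00201443 -0.02784469  0.0183245 ] 42.164390087127686 0.2521303800859614 [ 0.52758473 -0.00507157  0.11495513]
(208, 133, 77, 47) [0.595, 0.0211, 0.2119, 0.1287, 88.1843]
(206, 134, 11, 11) [0.6459, 0.1178, 0.0256, 0.0232, -17.3837]
```

View pics/s5.png

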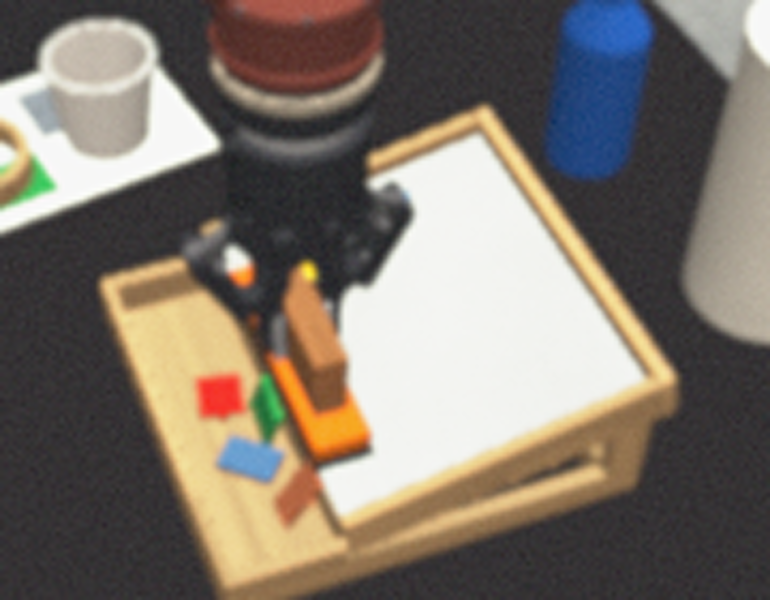

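```bash
python3 -m pendant '{"hand":[-1,-1,-1,-1,-1,-1,-1,-1],"translation":[[0,0,-0.07],[-0.02,-0.05,-0.14],[-0.06,-0.13,-0.14],[-0.1,-0.21,-0.14],[-0.14,-0.29,-0.14],[-0.18,-0.37,-0.14],[-0.201,-0.428,-0.14],[-0.201,-0.428,-0.14]],"roll":[0,0,0,0,0,0,0,0]}' 40
python3 -m pendant '{"hand":[-1,-1,-1,-1,-1,-1,-1,-1],"translation":[[0,0,0.02],[0,0,0.05],[0,0,0.08],[0,0,0.1],[0,0,0.11],[0,0,0.118],[0,0,0.12],[0,0,0.12]],"roll":[0,0,0,0,0,0,0,0]}' 40
```

```text
clock: 15.27
position: [0.7043, 0.0708, 0.1668]
tool_rot: [[-0.033, -0.999, -0.002], [-0.999, 0.033, 0.001], [-0.001, 0.002, -1.0]]
force: [1.3, -0.6, -3.4]
gripper_width: 0.251
grip_force: 42.3
clock: 15.93
position: [0.7016, 0.0691, 0.1222]
tool_rot: [[-0.035, -0.999, 0.0], [-0.999, 0.035, 0.0], [-0.0, -0.0, -1.0]]
force: [-0.5, -0.6, -3.0]
gripper_width: 0.252
grip_force: 42.3
```

```bash
python3 -m pendant '{"hand":[-1,-1,-1,-1,-1,-1,-1,-1],"translation":[[0,0,0.002],[0,0,0.004],[0,0,0.006],[0,0,0.008],[0,0,0.01],[0,0,0.01],[0,0,0.01],[0,0,0.01]],"roll":[0,0,0,0,0,0,0,0]}' 40
python3 -m pendant '{"hand":[-1,-1,-1,-1,-1,-1,-1,-1],"translation":[[0,0,0.001],[0,0,0.002],[0,0,0.003],[0,0,0.003],[0,0,0.003],[0,0,0.003],[0,0,0.003],[0,0,0.003]],"roll":[0,0,0,0,0,0,0,0]}' 40
python3 -m pendant '{"hand":[-1,-1,-1,-1,-1,-1,-1,-1],"translation":[[0,0,0.001],[0,0,0.002],[0,0,0.003],[0,0,0.003],[0,0,0.003],[0,0,0.003],[0,0,0.003],[0,0,0.003]],"roll":[0,0,0,0,0,0,0,0]}' 40
```

```text
clock: 16.6
position: [0.7017, 0.0693, 0.118]
tool_rot: [[-0.035, -0.999, 0.0], [-0.999, 0.035, 0.0], [-0.0, -0.0, -1.0]]
force: [0.2, -0.3, -3.4]
gripper_width: 0.25
grip_force: 42.3
clock: 17.27
position: [0.7017, 0.0693, 0.1168]
tool_rot: [[-0.035, -0.999, 0.0], [-0.999, 0.035, 0.0], [-0.0, -0.0, -1.0]]
force: [0.3, 1.0, -3.2]
gripper_width: 0.248
grip_force: 42.3
clock: 17.93
position: [0.7017, 0.0693, 0.1156]
tool_rot: [[-0.035, -0.999, 0.0], [-0.999, 0.035, 0.0], [-0.0, -0.0, -1.0]]
force: [0.0, -0.7, -2.5]
gripper_width: 0.251
grip_force: 42.3
```

```bash
python3 -m pendant '{"hand":[-1,-1,-1,-1,-1,-1,-1,-1],"translation":[[0,0,0.001],[0,0,0.002],[0,0,0.003],[0,0,0.003],[0,0,0.003],[0,0,0.003],[0,0,0.003],[0,0,0.003]],"roll":[0,0,0,0,0,0,0,0]}' 40
python3 -m pendant '{"hand":[-1,-1,-1,-1,-1,-1,-1,-1],"translation":[[0,0,0.001],[0,0,0.002],[0,0,0.002],[0,0,0.002],[0,0,0.002],[0,0,0.002],[0,0,0.002],[0,0,0.002]],"roll":[0,0,0,0,0,0,0,0]}' 40
```

```text
clock: 18.6
position: [0.7017, 0.0693, 0.1144]
tool_rot: [[-0.035, -0.999, 0.0], [-0.999, 0.035, 0.0], [-0.0, -0.0, -1.0]]
force: [0.2, -0.5, -3.4]
gripper_width: 0.253
grip_force: 42.3
clock: 19.27
position: [0.7017, 0.0692, 0.1136]
tool_rot: [[-0.035, -0.999, 0.0], [-0.999, 0.035, 0.0], [-0.0, -0.0, -1.0]]
force: [0.9, 0.1, -2.6]
gripper_width: 0.252
grip_force: 42.3
```

```bash
python3 -m pendant '{"hand":[-1,-1,-1,-1,-1,-1,-1,-1],"translation":[[0,0,0.001],[0,0,0.002],[0,0,0.003],[0,0,0.003],[0,0,0.003],[0,0,0.003],[0,0,0.003],[0,0,0.003]],"roll":[0,0,0,0,0,0,0,0]}' 40
python3 -m pendant '{"hand":[-1,-1,-1,-1,-1,-1,-1,-1],"translation":[[0,0,0.001],[0,0,0.002],[0,0,0.002],[0,0,0.002],[0,0,0.002],[0,0,0.002],[0,0,0.002],[0,0,0.002]],"roll":[0,0,0,0,0,0,0,0]}' 40
```

```text
clock: 19.93
position: [0.7017, 0.0693, 0.1124]
tool_rot: [[-0.035, -0.999, 0.0], [-0.999, 0.035, 0.0], [-0.0, -0.0, -1.0]]
force: [0.6, -0.5, -3.4]
gripper_width: 0.253
grip_force: 42.3
clock: 20.6
position: [0.7017, 0.0692, 0.1116]
tool_rot: [[-0.035, -0.999, 0.0], [-0.999, 0.035, 0.0], [-0.0, -0.0, -1.0]]
force: [0.2, 0.0, -3.4]
gripper_width: 0.255
grip_force: 42.3
```

```bash
python3 -m pendant '{"hand":[-1,-1,-1,-1,-1,-1,-1,-1],"translation":[[0,0,0.001],[0,0,0.002],[0,0,0.003],[0,0,0.003],[0,0,0.003],[0,0,0.003],[0,0,0.003],[0,0,0.003]],"roll":[0,0,0,0,0,0,0,0]}' 40
```

```text
clock: 21.27
position: [0.7018, 0.0692, 0.1106]
tool_rot: [[-0.035, -0.999, 0.0], [-0.999, 0.035, 0.0], [-0.0, -0.0, -1.0]]
force: [-1.1, 0.2, 0.6]
gripper_width: 0.25
grip_force: 42.7
```

```bash
python3 -m pendant '{"hand":[-0.45,-0.4,-0.36,-0.34,-0.32,-0.32,-0.28,-0.28],"translation":[[0,0,0],[0,0,0],[0,0,0],[0,0,0],[0,0,0],[0,0,0],[0,0,0],[0,0,0]],"roll":[0,0,0,0,0,0,0,0]}' 20
python3 -m pendant '{"hand":[-0.28,-0.28,-0.28,-0.28,-0.28,-0.28,-0.28,-0.28],"translation":[[0,0,0.001],[0,0.001,0.002],[0,0.002,0.004],[0,0.003,0.006],[0,0.004,0.007],[0,0.004,0.008],[0,0.004,0.008],[0,0.004,0.008]],"roll":[0,0,0,0,0,0,0,0]}' 20
python3 - <<'E'
from h import *
s=robot.state();print(s['force'],s['wrist_torque'],s['grip_force'],s['gripper_width'],s['position'])
E
```

```text
clock: 21.93
position: [0.7017, 0.0693, 0.1103]
tool_rot: [[-0.035, -0.999, 0.0], [-0.999, 0.035, 0.0], [-0.0, 0.0, -1.0]]
force: [-0.4, 0.8, 0.1]
gripper_width: 0.36
grip_force: 0.3
clock: 22.6
position: [0.7001, 0.0693, 0.1072]
tool_rot: [[-0.035, -0.999, 0.0], [-0.999, 0.035, 0.0], [-0.0, -0.0, -1.0]]
force: [-2.1, -0.6, 2.3]
gripper_width: 0.357
grip_force: 0.9
[-2.13828355 -0.60141011  2.26881801] [0.04393091 0.36741732 0.00643726] 0.8757036631868687 0.3572363435975039 [0.70010634 0.06932139 0.10722452]
```

```bash
python3 -m pendant '{"hand":[-0.28,-0.28,-0.28,-0.28,-0.28,-0.28,-0.28,-0.28],"translation":[[0,0,0.001],[0,0,0.002],[0,0,0.0025],[0,0,0.0025],[0,0,0.0025],[0,0,0.0025],[0,0,0.0025],[0,0,0.0025]],"roll":[0,0,0,0,0,0,0,0]}' 20
python3 -m pendant '{"hand":[-0.28,-0.28,-0.28,-0.28,-0.28,-0.28,-0.28,-0.28],"translation":[[0,0.006,0.0018],[0,0.014,0.0035],[0,0.024,0.0056],[0,0.034,0.0078],[0,0.044,0.0099],[0,0.054,0.012],[0,0.064,0.0142],[0,0.074,0.0163]],"roll":[0,0,0,0,0,0,0,0]}' 20
python3 - <<'E'
from h import *
s=robot.state();print(s['force'],s['wrist_torque'],s['grip_force'],s['gripper_width'],s['position'])
E
```

```text
clock: 23.27
position: [0.7003, 0.0693, 0.1068]
tool_rot: [[-0.035, -0.999, 0.001], [-0.999, 0.035, 0.0], [-0.0, -0.001, -1.0]]
force: [-3.0, 1.3, 5.1]
gripper_width: 0.361
grip_force: 2.6
clock: 23.93
position: [0.6715, 0.0702, 0.1007]
tool_rot: [[-0.035, -0.999, 0.003], [-0.999, 0.035, -0.0], [-0.0, -0.003, -1.0]]
force: [4.1, -0.3, 4.8]
gripper_width: 0.357
grip_force: 5.2
[ 4.09816244 -0.28255494  4.81607186] [-0.01412466 -1.14589268  0.01878638] 5.218479463364929 0.35700260724369776 [0.67150497 0.07021739 0.10067882]
```

```bash
python3 -m pendant '{"hand":[-0.28,-0.28,-0.28,-0.28,-0.28,-0.28,-0.28,-0.28],"translation":[[0,0.02,0.0048],[0,0.042,0.0095],[0,0.064,0.0142],[0,0.086,0.0188],[0,0.108,0.0235],[0,0.13,0.0282],[0,0.152,0.0329],[0,0.174,0.0375]],"roll":[0,0,0,0,0,0,0,0]}' 20
python3 - <<'E'
from h import *
s=robot.state();print(s['force'],s['wrist_torque'],s['grip_force'],s['gripper_width'],s['position'])
E
```

```text
clock: 24.6
position: [0.6028, 0.0725, 0.0865]
tool_rot: [[-0.035, -0.999, 0.006], [-0.999, 0.035, -0.0], [0.0, -0.006, -1.0]]
force: [5.0, -0.1, 8.9]
gripper_width: 0.36
grip_force: 7.5
[ 4.96910989 -0.12528714  8.94603626] [-0.06129745 -1.47589682 -0.06024556] 7.51377509906888 0.35983793629902444 [0.6027713  0.07252597 0.08653033]
```

```bash
python3 -m pendant '{"hand":[-0.28,-0.28,-0.28,-0.28,-0.28,-0.28,-0.28,-0.28],"translation":[[0,0.022,0.0037],[0,0.044,0.0084],[0,0.066,0.013],[0,0.088,0.0177],[0,0.11,0.0224],[0,0.132,0.0271],[0,0.154,0.0317],[0,0.172,0.0356]],"roll":[0,0,0,0,0,0,0,0]}' 20
python3 -m pendant '{"hand":[-0.28,-0.28,-0.28,-0.28,-0.28,-0.28,-0.28,-0.28],"translation":[[0,0.003,0.0006],[0,0.006,0.0013],[0,0.009,0.0019],[0,0.01,0.0021],[0,0.01,0.0021],[0,0.01,0.0021],[0,0.01,0.0021],[0,0.01,0.0021]],"roll":[0,0,0,0,0,0,0,0]}' 20
python3 -m pendant '{"hand":[-0.35,-0.45,-1,-1,-1,-1,-1,-1],"translation":[[0,0,-0.004],[0,0,-0.01],[0,0,-0.016],[0,0,-0.022],[0,0,-0.03],[0,0,-0.05],[0,0,-0.08],[0,0,-0.11]],"roll":[0,0,0,0,0,0,0,0]}' 40
```

```text
clock: 25.27
position: [0.5336, 0.075, 0.0719]
tool_rot: [[-0.035, -0.999, 0.005], [-0.999, 0.035, -0.0], [0.0, -0.005, -1.0]]
force: [4.9, -0.1, 7.9]
gripper_width: 0.363
grip_force: 7.2
clock: 25.93
position: [0.5301, 0.0751, 0.0711]
tool_rot: [[-0.035, -0.999, 0.005], [-0.999, 0.035, -0.0], [0.0, -0.005, -1.0]]
force: [4.0, 0.5, 8.7]
gripper_width: 0.363
grip_force: 6.9
clock: 26.6
position: [0.528, 0.0753, 0.1146]
tool_rot: [[-0.035, -0.999, -0.0], [-0.999, 0.035, 0.0], [-0.0, 0.0, -1.0]]
force: [0.5, -0.4, -3.0]
gripper_width: 0.254
grip_force: 41.7
```

```bash
python3 -m pendant '{"hand":[-1,-1,-1,-1,-1,-1,-1,-1],"translation":[[0,0,-0.08],[0.03,0,-0.16],[0.1,0,-0.22],[0.19,0,-0.225],[0.28,0,-0.225],[0.37,0,-0.225],[0.45,0,-0.225],[0.488,0,-0.225]],"roll":[0,0,0,0.12,0.24,0.36,0.48,0.6]}' 40
python3 - <<'E'
from h import *
s=robot.state();R=s['tool_rot'];print(s['position'],R.round(3),np.degrees(np.arctan2(R[1,0],R[0,0])),s['joint_positions'])
yaw=np.radians(-2);p0=np.array([.624,.032,0])
def loc(p): d=np.array([p[0],p[1],0])-p0;c,q=np.cos(yaw),np.sin(yaw);return (c*d[0]+q*d[1]).round(3),(-q*d[0]+c*d[1]).round(3)
top=robot.get_image("top");cv2.imwrite("pics/t6.png",top[:,:,::-1])
for nm,lo,hi in [("red",(170,140,80),(180,255,255)),("red0",(0,170,80),(8,255,255)),("blue",(95,90,60),(125,255,255)),("green",(45,90,40),(85,255,255)),("yel",(24,160,120),(34,255,255)),("brown",(4,130,60),(13,230,200))]:
  for c in blobs(top,lo,hi,8,(185,98,300,215)):
    r=rect("top",c,.015);print(nm,cv2.contourArea(c),cv2.boundingRect(c),"easel xy",loc(r[:2]))
side=robot.get_image("side");cv2.imwrite("pics/s6.png",side[:,:,::-1])
E
```

```text
clock: 27.27
position: [0.5213, -0.1235, 0.205]
tool_rot: [[-0.491, -0.871, 0.001], [-0.871, 0.491, -0.002], [0.001, -0.002, -1.0]]
force: [-0.2, -0.0, -3.0]
gripper_width: 0.254
grip_force: 41.6
[ 0.52131942 -0.12345589  0.20501973] [[-0.491 -0.871  0.001]
 [-0.871  0.491 -0.002]
 [ 0.001 -0.002 -1.   ]] -119.40335213052447 [-2.72929830e+01 -5.64412044e+00 -8.78668311e+00  8.67427213e+01
 -5.02089490e-02 -8.78897278e+01]
red0 76.0 (229, 186, 11, 11) easel xy (np.float64(-0.126), np.float64(0.023))
blue 73.0 (248, 185, 13, 13) easel xy (np.float64(-0.124), np.float64(-0.033))
blue 35.0 (210, 182, 8, 6) easel xy (np.float64(-0.107), np.float64(0.082))
green 34.5 (239, 182, 13, 4) easel xy (np.float64(-0.104), np.float64(-0.008))
brown 890.5 (270, 154, 30, 61) easel xy (np.float64(-0.105), np.float64(-0.122))
brown 45.5 (266, 182, 9, 8) easel xy (np.float64(-0.109), np.float64(-0.08))
```

Run:
```python
from h import *
for n,f,roi in (("top","t6",(185,98,300,215)),("side","s6",(200,120,345,245))):
  im=cv2.imread(f"pics/{f}.png")[:,:,::-1].copy()
  for nm,lo,hi in [("yel",(22,120,90),(36,255,255)),("blue",(95,90,60),(125,255,255)),("green",(45,90,40),(85,255,255)),("red",(0,170,80),(8,255,255)),("white",(0,0,150),(180,45,255))]:
    for c in blobs(im,lo,hi,3,roi): print(n,nm,cv2.contourArea(c),cv2.boundingRect(c))
im=cv2.imread("pics/t6.png");h=cv2.cvtColor(im,cv2.COLOR_BGR2HSV)
print(h[178:200:2,199:232:3,:2].tolist())
```

```text
top yel 79.5 (210, 188, 15, 8)
top blue 73.0 (248, 185, 13, 13)
top blue 35.0 (210, 182, 8, 6)
top green 34.5 (239, 182, 13, 4)
top red 76.0 (229, 186, 11, 11)
top white 6036.5 (198, 109, 89, 73)
top white 3.0 (246, 188, 6, 10)
side yel 71.5 (220, 174, 12, 13)
side yel 38.0 (259, 214, 14, 6)
side blue 400.0 (307, 120, 24, 22)
side blue 62.0 (232, 203, 13, 9)
side blue 31.0 (227, 167, 7, 11)
side green 46.5 (239, 188, 7, 15)
side red 62.0 (227, 188, 10, 9)
side white 1670.0 (275, 133, 56, 80)
side white 558.0 (200, 120, 32, 27)
side white 493.5 (230, 155, 31, 58)
side white 54.0 (281, 162, 11, 12)
side white 42.5 (248, 159, 11, 13)
side white 35.0 (341, 151, 4, 22)
side white 13.0 (242, 150, 7, 5)
[[[28, 19], [75, 7], [78, 6], [75, 7], [72, 6], [72, 6], [70, 7], [72, 6], [70, 7], [75, 7], [80, 7]], [[23, 27], [56, 8], [51, 8], [73, 11], [82, 13], [83, 14], [88, 14], [56, 8], [56, 8], [55, 7], [60, 6]], [[18, 99], [18, 95], [18, 95], [17, 53], [101, 98], [101, 98], [104, 104], [18, 95], [18, 94], [18, 95], [17, 96]], [[18, 98], [18, 94], [18, 96], [17, 47], [103, 108], [103, 106], [103
[... 165 characters left out ...]
, [[18, 97], [17, 95], [18, 94], [18, 78], [101, 84], [100, 82], [100, 83], [31, 131], [30, 132], [18, 94], [6, 150]], [[18, 97], [18, 95], [18, 96], [18, 97], [31, 142], [31, 141], [31, 136], [31, 144], [31, 149], [18, 93], [4, 169]], [[18, 100], [18, 95], [18, 95], [17, 96], [31, 145], [31, 146], [31, 146], [31, 146], [30, 150], [18, 95], [2, 176]], [[18, 99], [18, 96], [18, 95], [17, 96], [31, 149], [31, 150], [31, 151], [31, 151], [30, 150], [17, 98], [2, 181]], [[18, 99], [18, 95], [18, 95], [18, 94], [20, 106], [21, 111], [21, 113], [22, 113], [21, 108], [18, 95], [12, 116]], [[18, 99], [18, 94], [18, 95], [18, 94], [18, 95], [18, 94], [18, 95], [17, 94], [18, 94], [18, 94], [18, 95]]]
```

All six chips are out of the white panel's area and lie in the trough (top view rows 182–197). Moving to the mat.

```bash
python3 -m pendant '{"hand":[-1,-1,-1,-1,-1,-1,-1,-1],"translation":[[0.09,-0.02,0],[0.18,-0.041,0],[0.27,-0.062,0],[0.36,-0.083,0],[0.45,-0.103,0],[0.54,-0.124,0],[0.6,-0.137,0],[0.615,-0.141,0]],"roll":[0.15,0.3,0.45,0.6,0.75,0.9,1,1]}' 40
python3 -m pendant '{"hand":[-1,-1,-1,-1,-1,-1,-1,-1],"translation":[[0,0,0.03],[0,0,0.08],[0,0,0.14],[0,0,0.2],[0,0,0.26],[0,0,0.3],[0,0,0.3],[0,0,0.3]],"roll":[0.15,0.3,0.4,0.444,0.444,0.444,0.444,0.444]}' 40
python3 - <<'E'
from h import *
s=robot.state();R=s['tool_rot'];print(s['position'],np.degrees(np.arctan2(R[1,0],R[0,0])))
t=np.array([.4495,-.3655,0])-s['position'];print("tool frac",(R.T@t/.4).round(4))
im=robot.get_image("wrist")
hs=cv2.cvtColor(im,cv2.COLOR_RGB2HSV)
for c in blobs(im,(10,140,180),(20,255,255),80): print("orange",cv2.boundingRect(c),cv2.contourArea(c))
np.savez("w7.npz",position=s['position'],tool_rot=R);cv2.imwrite("pics/w7.png",im[:,:,::-1])
for c in blobs(im,(5,50,60),(25,255,255),2000): print("mat+",cv2.boundingRect(c),cv2.approxPolyDP(c,6,True).reshape(-1,2).tolist())
E
```

```text
clock: 28.03
position: [0.4505, -0.3652, 0.2042]
tool_rot: [[-0.963, -0.271, 0.0], [-0.271, 0.963, -0.001], [0.0, -0.001, -1.0]]
force: [0.1, -0.3, -3.2]
gripper_width: 0.252
grip_force: 41.7
clock: 28.7
position: [0.4518, -0.361, 0.0838]
tool_rot: [[-0.998, 0.066, -0.001], [0.066, 0.998, 0.001], [0.001, 0.001, -1.0]]
force: [0.3, -0.3, -2.5]
gripper_width: 0.255
grip_force: 41.6
[ 0.45180495 -0.36100576  0.08377886] 176.1915241918889
tool frac [ 0.0049 -0.0118  0.2094]
orange (216, 95, 78, 136) 4374.0
mat+ (157, 27, 185, 330) [[205, 30], [173, 40], [157, 87], [164, 211], [217, 332], [228, 344], [239, 341], [243, 355], [279, 352], [303, 325], [304, 289], [311, 291], [316, 277], [302, 274], [316, 266], [332, 230], [341, 102], [325, 42], [272, 29]]
```

```bash
python3 -m pendant '{"hand":[-1,-1,-1,-1,-1,-1,-1,-1],"translation":[[0,0,0.02],[0,0,0.04],[0,0,0.06],[0,0,0.08],[0,0,0.1],[0,0,0.1],[0,0,0.1],[0,0,0.1]],"roll":[0,0,0,0,0,0,0,0]}' 40
python3 - <<'E'
from h import *
s=robot.state();R=s['tool_rot'];print(s['position'],np.degrees(np.arctan2(R[1,0],R[0,0])))
t=np.array([.4495,-.3655,.0306])-s['position'];print("tool frac",(R.T@t/.4).round(4))
E
```

```text
clock: 29.42
position: [0.4515, -0.3624, 0.0437]
tool_rot: [[-0.998, 0.069, 0.0], [0.069, 0.998, -0.0], [-0.0, -0.0, -1.0]]
force: [0.3, -0.0, -1.7]
gripper_width: 0.252
grip_force: 41.6
[ 0.45154338 -0.36239145  0.043661  ] 176.02386009811875
tool frac [ 0.0046 -0.0081  0.0327]
```

Correct the few millimetres, then lower to contact.

```bash
python3 -m pendant '{"hand":[-1,-1,-1,-1,-1,-1,-1,-1],"translation":[[0.004,-0.008,0.005],[0.005,-0.008,0.012],[0.005,-0.008,0.02],[0.005,-0.008,0.024],[0.005,-0.008,0.028],[0.005,-0.008,0.028],[0.005,-0.008,0.028],[0.005,-0.008,0.028]],"roll":[0,0,0,0,0,0,0,0]}' 40
python3 -m pendant '{"hand":[-1,-1,-1,-1,-1,-1,-1,-1],"translation":[[0,0,0.001],[0,0,0.002],[0,0,0.003],[0,0,0.003],[0,0,0.003],[0,0,0.003],[0,0,0.003],[0,0,0.003]],"roll":[0,0,0,0,0,0,0,0]}' 40
```

```text
clock: 30.08
position: [0.4494, -0.3654, 0.0324]
tool_rot: [[-0.998, 0.069, 0.0], [0.069, 0.998, -0.0], [-0.0, -0.0, -1.0]]
force: [-0.4, 0.1, -2.9]
gripper_width: 0.251
grip_force: 41.8
clock: 30.75
position: [0.4493, -0.3653, 0.0311]
tool_rot: [[-0.998, 0.069, 0.0], [0.069, 0.998, 0.0], [-0.0, 0.0, -1.0]]
force: [1.1, -0.1, -3.3]
gripper_width: 0.253
grip_force: 41.8
```

```bash
python3 -m pendant '{"hand":[-1,-1,-1,-1,-1,-1,-1,-1],"translation":[[0,0,0.001],[0,0,0.002],[0,0,0.002],[0,0,0.002],[0,0,0.002],[0,0,0.002],[0,0,0.002],[0,0,0.002]],"roll":[0,0,0,0,0,0,0,0]}' 40
python3 -m pendant '{"hand":[-1,-1,-1,-1,-1,-1,-1,-1],"translation":[[0,0,0.001],[0,0,0.002],[0,0,0.002],[0,0,0.002],[0,0,0.002],[0,0,0.002],[0,0,0.002],[0,0,0.002]],"roll":[0,0,0,0,0,0,0,0]}' 40
```

```text
clock: 31.42
position: [0.4493, -0.3653, 0.0303]
tool_rot: [[-0.998, 0.069, 0.0], [0.069, 0.998, 0.0], [-0.0, 0.0, -1.0]]
force: [0.0, 0.2, -2.8]
gripper_width: 0.254
grip_force: 41.8
clock: 32.08
position: [0.4493, -0.3654, 0.0295]
tool_rot: [[-0.998, 0.069, 0.0], [0.069, 0.998, 0.0], [-0.0, 0.0, -1.0]]
force: [-1.2, -0.4, -3.2]
gripper_width: 0.25
grip_force: 41.8
```

```bash
python3 -m pendant '{"hand":[-1,-1,-1,-1,-1,-1,-1,-1],"translation":[[0,0,0.001],[0,0,0.002],[0,0,0.002],[0,0,0.002],[0,0,0.002],[0,0,0.002],[0,0,0.002],[0,0,0.002]],"roll":[0,0,0,0,0,0,0,0]}' 40
python3 -m pendant '{"hand":[-1,-1,-1,-1,-1,-1,-1,-1],"translation":[[0,0,0.001],[0,0,0.001],[0,0,0.001],[0,0,0.001],[0,0,0.001],[0,0,0.001],[0,0,0.001],[0,0,0.001]],"roll":[0,0,0,0,0,0,0,0]}' 40
```

```text
clock: 32.75
position: [0.4493, -0.3654, 0.029]
tool_rot: [[-0.998, 0.069, 0.0], [0.069, 0.998, -0.0], [-0.0, -0.0, -1.0]]
force: [-2.7, 1.4, 3.6]
gripper_width: 0.251
grip_force: 42.7
clock: 33.42
position: [0.4494, -0.3655, 0.029]
tool_rot: [[-0.998, 0.069, 0.0], [0.069, 0.998, -0.0], [-0.0, -0.0, -1.0]]
force: [-3.2, 2.0, 8.0]
gripper_width: 0.253
grip_force: 43.1
```

```bash
python3 -m pendant '{"hand":[-0.4,-0.3,-0.2,0,0.3,0.6,0.8,0.8],"translation":[[0,0,0],[0,0,0],[0,0,0],[0,0,0],[0,0,0],[0,0,0],[0,0,0],[0,0,0]],"roll":[0,0,0,0,0,0,0,0]}' 40
python3 -m pendant '{"hand":[0.8,0.8,0.8,0.8,0.8,0.8,0.8,0.8],"translation":[[0,0,-0.02],[0,0,-0.06],[0,0,-0.12],[0,0,-0.2],[0,0,-0.28],[0,0,-0.36],[0,0,-0.44],[0,0,-0.45]],"roll":[0,0,0,0,0,0,0,0]}'
python3 - <<'E'
from h import *
s=robot.state();print(s['position'],s['gripper_width'])
im=robot.get_image("wrist");cv2.imwrite("pics/w8.png",im[:,:,::-1])
hs=cv2.cvtColor(im,cv2.COLOR_RGB2HSV)
for c in blobs(im,(5,60,60),(25,255,255),2000): print("mat",cv2.boundingRect(c),cv2.boxPoints(cv2.minAreaRect(c)).tolist(),rect("wrist",c,.004,s))
for c in blobs(im,(10,135,190),(20,255,255),150): print("orange",cv2.boundingRect(c),cv2.contourArea(c),rect("wrist",c,.026,s))
E
```

```text
clock: 34.08
position: [0.4493, -0.3654, 0.0283]
tool_rot: [[-0.998, 0.069, 0.0], [0.069, 0.998, 0.0], [-0.0, 0.0, -1.0]]
force: [0.0, -0.5, -1.3]
gripper_width: 0.903
grip_force: 0.0
clock: 34.75
position: [0.4507, -0.3671, 0.2157]
tool_rot: [[-0.998, 0.069, 0.005], [0.069, 0.998, -0.007], [-0.006, -0.007, -1.0]]
force: [0.9, -0.9, 0.7]
gripper_width: 0.902
grip_force: 0.0
[ 0.45071154 -0.36714471  0.21568337] 0.9022065084363983
mat (207, 61, 106, 191) [[204.34909057617188, 63.02830505371094], [308.5868225097656, 58.49623107910156], [316.8547668457031, 248.6584930419922], [212.61703491210938, 253.19056701660156]] [0.4502, -0.3627, 0.2217, 0.1185, -1.3168]
mat (465, 142, 47, 187) [[465.0, 142.0], [511.0, 142.0], [511.0, 328.0], [465.0, 328.0]] [0.5763, -0.0836, 0.2688, 0.0617, 9.774]
orange (242, 96, 34, 135) 1461.0 [0.4491, -0.3656, 0.1474, 0.0349, -3.972]
```

```bash
python3 -c "
from rig import robot
print(robot.state()['qd'].round(2)); print(robot.sign_off())"
```

```text
[ 0.02  1.36 -4.37 -2.74 -0.01  0.02]
the job is handed in; nothing more can be done
None
```

All six chips are in the trough after two downhill wipes, and the scraper is standing upright about 1 mm from the middle of its cork mat, released. The sole looked flat in the pictures. Measured tool force plus scraper weight was about 8–14 N at each reading while wiping. The arm stayed clear of the jars, tub and tape, and I handed the job in at about 35 s; no verdict came back.

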